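Stand the fallen threadlocker bottle back up in its drip tray

TASK

The threadlocker bottle has been knocked over on the assembly bench. Pick it up and stand it upright on its base in the shallow metal drip tray, in the free space beside the round tin; set it down rather than dropping it, and leave the tin standing where it is.

Things in the scene. Friction and masses are not known exactly. Their poses are not given: they have to be found in the camera images.
- bottle: White plastic bottle, paper label, 0.2-0.35 kg. Square body 48 x 48 mm, 110 mm tall; sloping round shoulder to 124 mm; black round cap 28 mm wide to 140 mm, tapering to a nozzle tip at 170 mm. Origin: centre of the square base; z runs base to nozzle, x and y square to the flat sides. Starts lying on a flat side, nozzle roughly to the robot's left (+y), its axis 24 mm above the bench.
- tray: Shallow open aluminium drip tray fixed to the bench, 240 mm (its x) by 150 mm (its y), 14 mm high outside; walls and floor 3 mm. Origin: centre of its underside, on the bench. The tin stands in its +x half, away from the robot; the -x half is free. The tray is left or right of the bottle; a grey plastic bolt bin (200 x 120 x 55 mm high) is on the other side.
- tray_in (a point): Centre of the tray's inner floor, 3 mm above the bench, with the tray's axes.
- tin: Round steel tin with a paper label, 56 mm in diameter and 85 mm tall, loose, standing on the tray's floor. Origin: centre of its underside; z up.
Mind the look-alikes: they are no part of the job. Leave any turquoise look-alike of the bottle alone.

How it is judged:
At the end, for the whole second after the job is handed in: The bottle stands still on its base on the floor of the drip tray, within 0.1 rad of upright, its base centre within 100 mm (tray x) and 55 mm (tray y) of the tray's centre; the tin still stands in the tray, within 30 mm of where it was (angle between each of bottle, tin's own z axis and vertical below 0.1 rad and z of bottle in the frame of tray_in between -0.005 and 0.006 m and x of bottle in the frame of tray_in between -0.1 and 0.1 m and y of bottle in the frame of tray_in between -0.055 and 0.055 m and linear speed of bottle below 0.02 m/s and distance of tin from where it was at the start of the episode below 0.03 m); the robot touches nothing.
It fails at once if the tin is tipped by more than 0.35 rad or shifted by more than 30 mm (angle between tin's own z axis and vertical above 0.35 rad or distance of tin from where it was at the start of the episode above 0.03 m).
It fails at once if the bottle is dropped: it falls at more than 0.7 m/s (some 25 mm of free fall) while the fingers do not hold it (linear speed of bottle above 0.7 m/s and contact force between the fingers and bottle below 0.1 N).
It also fails if it takes over 40 s, if anything falls off the work surface, if the arm or the gripper's body presses on something with over 40 N, if the wrist force passes 120 N, or if a joint passes its speed limit or range.

ROBOT

A 6-joint arm with a two-finger parallel gripper is mounted at the origin on the work surface. World frame = base frame: x ahead of the robot, y to its left, z up, the work surface at z = 0. Lengths are in m, angles in rad, forces in N, time in s.
With the tool pointing down it reaches from about 0.35 to 0.975 m from the base axis. Payload 4.9 kg.
Tool frame: the origin (TCP) lies on the mounting face of the last link; the fingertips stand 173 mm ahead of it and the grasp point (between the pads) lies 155 mm ahead of it; z points along the fingers, y is the direction in which the jaws open and shut (so a half turn about z gives the same grasp; the last joint's range is limited). The gripper opens to 85 mm and grips with 20 to 120 N. Pads are 22 mm wide; open, the fingers measure 114 mm over their backs; the gripper's body (76 mm by 85 mm) begins 54 mm behind the grasp point. The pads swing forward as they close: fully open they stand 13 mm farther back than shut.
Start: joints at [-0.119, 0.053, 1.613, -0, 1.476, -0.119], TCP at [0.625, 0, 0.405] pointing down, gripper open.
Joint ranges: [-3.01, 3.01], [-1.01, 2.22], [0.06, 2.58], [-1.02, 4.17], [0.09, 2.62], [-3.14, 3.14]. Speed limits (rad/s): [2.57, 2.57, 3.14, 3.14, 3.14, 3.14].

INTERFACE

Orientations are given as a unit quaternion [w, x, y, z].
In Python, from plant import manip gives the robot as it stands.
- The arm moves only by the tool play_rows, never from a script. Its argument "increments" is a list of rows, each an object with "offset": the shift along the tool's x, y, z in mm, a list of three; "twist": the turn about the tool's z in rad; "grip": the opening, from 0 (shut) to 1 (fully open). In form: [{"offset": [dx, dy, dz], "twist": twist, "grip": grip}, ...]. A call has 1 to 5 rows; each row is the pose to reach, as a shift and turn from the pose commanded when the call began, along the tool's axes at that moment; what a row does not reach only later rows make up. A row lasts 1/12 s, in which the tool goes at most 41.7 mm and 7.16 degrees, less where a joint would pass 70% of its speed; a pose out of reach is approached as far as the arm can. A call with a gripper value outside its range is refused whole. The fingers move at their own pace and stop on an object; the grip force is fixed at half the most. Time passes only in rows, so rows that repeat a pose let the fingers close. It gives the time, the measured TCP pose, the force and the opening at its end, in the units of the state.
- manip.state(): the state, without advancing time (a new reading comes with each control period).
- manip.grab_frame(name): name is "scene" or "side" or "wrist"; returns the picture (480x640x3 uint8, blue, green, red); there is no depth.
- manip.get_calibration(name): a dict with "fx", "fy", "cx", "cy" (pixels), "k1" (the pictures are not rectified: a ray, as slopes to the right and down, at radius r is drawn at 1 + k1 r^2 times it, then the intrinsics apply), "T" (4x4, takes a point from camera to world coordinates). Camera axes: x right, y down, z forward; pixel columns grow to the right and rows downward; lengths in m; the calibration is good to about 2 mm. A picture is of the moment at which its call begins: read the wrist's pose just before it. get_calibration takes no time and is no camera call; for the wrist camera it gives the pose at the moment of the call.
- manip.job_done(): hands the job in, once; it reports no verdict.
Trained networks look in the newest picture that a camera, given by its name, has taken for a name from the list of things; names that differ only in an ending like _2 or _b are one class to them, and where a whole thing is asked for, a point or a joint stands for the part that bears it (a point fixed in the world has none). Each returns a list of dicts, best first, with "p" (0 to 1); they miss things now and then, are a little off and sometimes report something else, mostly with a low value. They report only what shows in the picture. A call takes as long as a camera call. They do not tell look-alikes from the thing itself.
- manip.boxes_of(query, camera): "xyz" ([x, y, z] in m, in the coordinates of the camera as it stood for that picture, good to about 4 mm: the middle of the surface that is visible of it).
- manip.tip_of(query, camera): "xyz" ([x, y, z] in m, in the coordinates of the camera as it stood for that picture, good to about 4 mm: a listed point, or the origin of a listed thing).
The state is a dict: "time": time; "joint_pos": joint angles; "joint_vel": joint speeds; "joint_efforts": joint torques, N m; "tool_pos": TCP position; "tool_rot": TCP orientation; "contact_force": force on the tool from outside, world axes, zero at the start; "ft_torque": the same for the moment, N m; "gripper_width": opening from 0.0 (shut) to 1.0 (fully open).
Only numpy, scipy, OpenCV 4.12 (cv2) and the standard library are available. Lean on these libraries where they do the work, as an engineer would, in place of code of your own. Each camera call takes 0.05 s, during which the arm holds its last target. There are 200 camera calls.

## Working session

There is one attempt and no reset: what is moved stays moved. The work goes in short steps, Python scripts to look and compute and a tool call to move; the robot and the scene stay as the last step left them, time stands still between calls to the robot, and variables do not carry over. Pictures are saved under pics/ and viewed, about 8 in all and at most 12, crops included, and the job is handed in when it is done.

Besides the shell and the picture viewer there is one more tool, called after "Request:" as name(argument=value, ...) on one line, values as JSON. play_rows: Moves the arm, as the interface text tells. Its arguments: {"type":"object","properties":{"increments":{"type":"array"}},"required":["increments"]}

```bash
mkdir -p pics; cat > h.py <<'E'
import numpy as np, cv2
from plant import manip
def pos(fn,q,cam):
    T=np.array(manip.get_calibration(cam)["T"])
    return [(round(d["p"],2),np.round((T@np.r_[d["xyz"],1])[:3],4).tolist()) for d in fn(q,cam)[:4]]
def ray(cam,u,v,z):
    c=manip.get_calibration(cam);T=np.array(c["T"])
    d=np.array([(u-c["cx"])/c["fx"],(v-c["cy"])/c["fy"]]);s=d.copy()
    for _ in range(20): s=d/(1+c["k1"]*(s@s))
    w=T[:3,:3]@np.r_[s,1];o=T[:3,3]
    return np.round(o+w*(z-o[2])/w[2],4)
E
python3 - <<'E'
from h import *
print(manip.state())
ims=[]
for c in ["scene","side"]:
    im=manip.grab_frame(c);cv2.imwrite(f"pics/{c}0.png",im)
    for q in ["bottle","tray","tin","tray_in"]:
        print(c,q,"tip",pos(manip.tip_of,q,c),"box",pos(manip.boxes_of,q,c) if q=="bottle" else "")
E
```

```text
{'time': 0.0, 'joint_pos': array([-1.19002101e-01,  5.33612487e-02,  1.61429811e+00, -6.62846866e-06,
        1.47602505e+00, -1.18993589e-01]), 'joint_vel': array([-0.00082393,  0.00132094,  0.00049139, -0.00046097, -0.00211047,
       -0.00084384]), 'joint_efforts': array([ 2.70554956e-04, -3.93670499e+01, -3.70175600e+01, -1.62778279e-04,
        6.93513779e-03, -6.06393527e-06]), 'tool_pos': array([6.24728255e-01, 3.08896090e-05, 4.03457480e-01]), 'tool_rot': array([-8.20073987e-04,  7.07109180e-01,  7.07103609e-01, -6.49112767e-04]), 'contact_force': array([-0.14629247,  0.51637379, -0.69907713]), 'ft_torque': array([ 0.07148155, -0.03489694, -0.0129006 ]), 'gripper_width': 1.0017101536576793}
scene bottle tip [(0.65, [0.372, -0.4431, 0.0215])] box [(0.89, [0.6488, -0.0562, 0.0405]), (0.85, [0.349, -0.4081, 0.0414])]
scene tray tip [(0.68, [0.5241, 0.3401, 0.0021])] box 
scene tin tip [(0.96, [0.5796, 0.3609, 0.0008])] box 
scene tray_in tip [(0.82, [0.5211, 0.344, 0.0034])] box 
side bottle tip [(0.9, [0.6219, -0.1159, 0.0232]), (0.61, [0.3803, -0.4388, 0.0236])] box [(0.97, [0.317, -0.406, 0.0468]), (0.89, [0.6159, -0.0672, 0.0435])]
side tray tip [(0.65, [0.5273, 0.3376, 0.0013])] box 
side tin tip [(0.74, [0.5808, 0.3589, 0.0044])] box 
side tray_in tip [(0.67, [0.5241, 0.3415, 0.0008])] box
```

View pics/scene0.png

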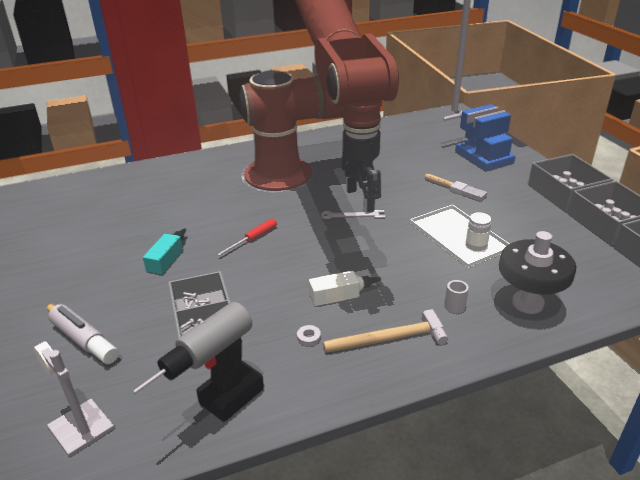

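View pics/side0.png

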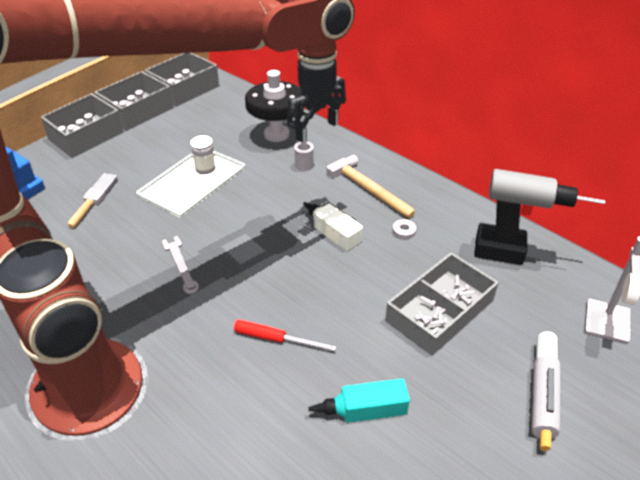

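The white bottle lies near (0.63, -0.06), at scene pixel (335,288), with its nozzle at about (380,282). The tray and tin are to its left, with the tin at scene (479,230). The turquoise look-alike at scene (163,252) stays untouched. Next I'll get the bottle's direction and the tray's yaw from a wrist view and a zoomed crop.

```bash
python3 - <<'E'
from h import *
w=manip.grab_frame("wrist")
print("wrist",pos(manip.tip_of,"bottle","wrist"),pos(manip.boxes_of,"bottle","wrist"))
s=cv2.imread("pics/scene0.png"); d=cv2.imread("pics/side0.png")
a=cv2.resize(s[195:315,300:520],(800,436),interpolation=cv2.INTER_CUBIC)  # x3.636
cv2.imwrite("pics/c1.png",a); cv2.imwrite("pics/w1.png",w)
# tray outline from bright rim pixels in side
print("nozzle",ray("scene",381,282,.024),ray("side",306,206,.024))
np.set_printoptions(suppress=True)
print({k:(np.round(v,3).tolist() if k=="T" else v) for k,v in manip.get_calibration("wrist").items()})
for c,P in (("scene",[(411,234),(452,207),(510,248),(462,262)]),("side",[(137,184),(200,148),(245,163),(180,211)])):
    for p in P: print(c,p,ray(c,*p,.014))
E
```

```text
wrist [(0.83, [0.6186, -0.1191, 0.0244])] [(0.58, [0.6267, -0.0414, 0.0498])]
nozzle [0.6474 0.0512 0.024 ] [0.6319 0.0405 0.024 ]
{'fx': 404.16096081661226, 'fy': 404.16096081661226, 'cx': 324.37875172338624, 'cy': 243.85755294661482, 'k1': -0.036091471089109387, 'T': [[1.0, -0.0, 0.0, 0.625], [-0.0, -0.949, -0.315, 0.081], [0.0, 0.315, -0.949, 0.374], [0.0, 0.0, 0.0, 1.0]]}
scene (411, 234) [0.4839 0.2183 0.014 ]
scene (452, 207) [0.4081 0.3893 0.014 ]
scene (510, 248) [0.6373 0.4214 0.014 ]
scene (462, 262) [0.6417 0.2765 0.014 ]
side (137, 184) [0.4159 0.4215 0.014 ]
side (200, 148) [0.6246 0.428  0.014 ]
side (245, 163) [0.6598 0.2858 0.014 ]
side (180, 211) [0.4256 0.2545 0.014 ]
```

View pics/w1.png

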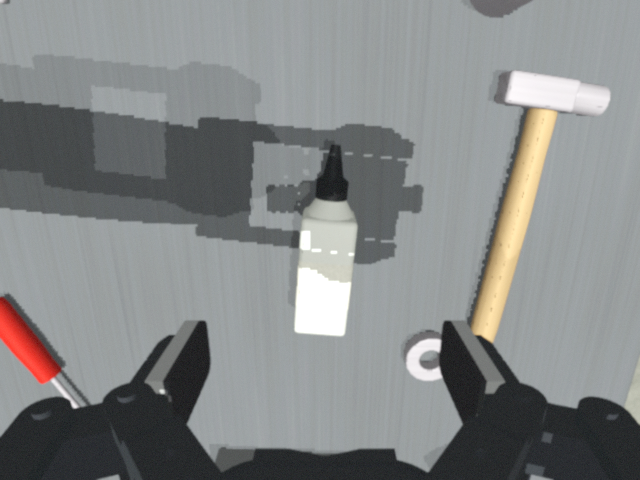

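View pics/c1.png

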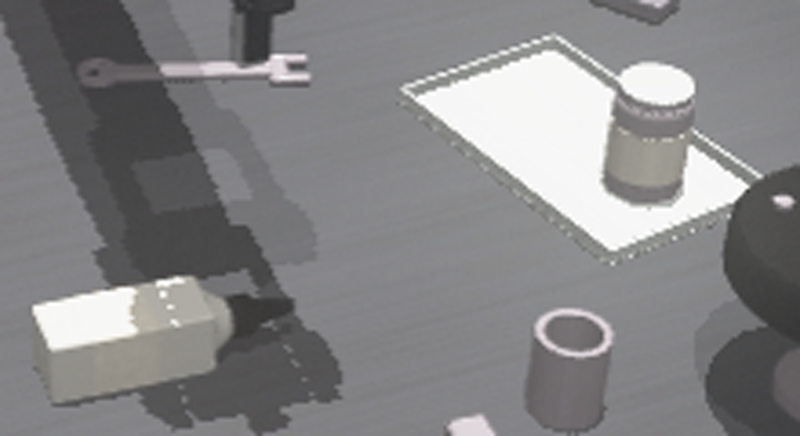

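The wrist view shows the bottle axis running from base (320,333) to nozzle tip (335,145), with the cap at about (333,188). The crop gives the tray rim corners at scene (410.6,219.8), (452,205), (468.6,267) and (510,244).

```bash
python3 - <<'E'
from h import *
for n,p,z in (("nozzle",(335,146),.024),("cap",(333,188),.024),("baseL",(295,332),.048),("baseR",(345,334),.048)): print(n,ray("wrist",*p,z))
for p in [(410.6,219.8),(452,205),(510,244),(468.6,267)]: print(p,ray("scene",*p,.014))
E
```

```text
nozzle [0.634  0.0526 0.024 ]
cap [0.6325 0.0168 0.024 ]
baseL [ 0.598  -0.1117  0.048 ]
baseR [ 0.6439 -0.1138  0.048 ]
(410.6, 219.8) [0.4222 0.25   0.014 ]
(452, 205) [0.3988 0.3949 0.014 ]
(510, 244) [0.6225 0.432  0.014 ]
(468.6, 267) [0.6654 0.2805 0.014 ]
```

Request:
play_rows(increments=[{"offset": [10,4,35],"twist": 0.078,"grip": 1},{"offset": [18,6,72],"twist": 0.078,"grip": 1},{"offset": [18,6,108],"twist": 0.078,"grip": 1},{"offset": [18,6,145],"twist": 0.078,"grip": 1},{"offset": [18,6,180],"twist": 0.078,"grip": 0.8}])

```text
time: 1.17
tool_pos: [0.6307, 0.0182, 0.223]
tool_rot: [0.0, 0.734, 0.679, 0.0]
contact_force: [0.8, 0.3, -0.3]
gripper_width: 0.884
```

Request:
play_rows(increments=[{"offset": [0,0,25],"twist": 0,"grip": 0.7},{"offset": [0,0,43],"twist": 0,"grip": 0.55},{"offset": [0,0,43],"twist": 0,"grip": 0.55},{"offset": [0,0,43],"twist": 0,"grip": 0.55},{"offset": [0,0,43],"twist": 0,"grip": 0.45}])

```text
time: 1.58
tool_pos: [0.6318, 0.0179, 0.1834]
tool_rot: [0.001, 0.734, 0.679, 0.001]
contact_force: [-0.0, 0.3, 0.1]
gripper_width: 0.454
```

```bash
python3 - <<'E'
from h import *
w=manip.grab_frame("wrist");s=manip.grab_frame("side")
a=np.hstack([cv2.resize(w,(400,300)),cv2.resize(s[130:280,220:420],(400,300))]);cv2.imwrite("pics/g1.png",a)
E
```

```text
(no output)
```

View pics/g1.png

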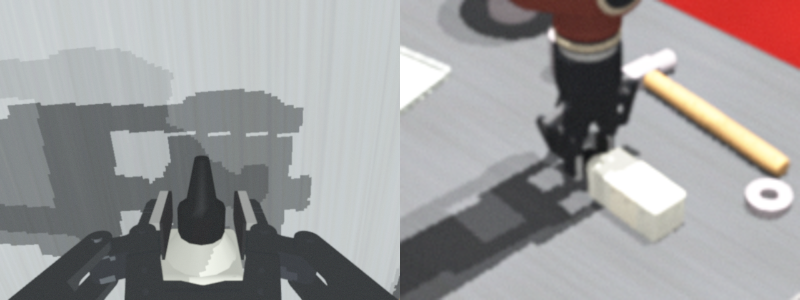

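The fingers straddle the cap and line up with the bottle axis. I'll go 5 mm lower and close only lightly, so that the bottle can pivot between the pads.

Request:
play_rows(increments=[{"offset": [0,0,5],"twist": 0,"grip": 0.36},{"offset": [0,0,5],"twist": 0,"grip": 0.33},{"offset": [0,0,5],"twist": 0,"grip": 0.32},{"offset": [0,0,5],"twist": 0,"grip": 0.31},{"offset": [0,0,5],"twist": 0,"grip": 0.31}])

```text
time: 2.1
tool_pos: [0.6314, 0.018, 0.1775]
tool_rot: [0.0, 0.734, 0.679, 0.0]
contact_force: [-1.0, -0.1, 4.4]
gripper_width: 0.318
```

Request:
play_rows(increments=[{"offset": [0,0,-5],"twist": 0,"grip": 0.31},{"offset": [-1,0,-10],"twist": 0,"grip": 0.31},{"offset": [-3,0,-15],"twist": 0,"grip": 0.31},{"offset": [-4,0,-20],"twist": 0,"grip": 0.31},{"offset": [-4,0,-20],"twist": 0,"grip": 0.31}])

```text
time: 2.52
tool_pos: [0.6309, 0.0137, 0.1978]
tool_rot: [0.001, 0.734, 0.679, 0.0]
contact_force: [0.4, -1.7, -2.9]
gripper_width: 0.317
```

```bash
python3 - <<'E'
from h import *
w=manip.grab_frame("wrist");s=manip.grab_frame("side")
print(manip.state()["ft_torque"],pos(manip.tip_of,"bottle","side"))
a=np.hstack([cv2.resize(w,(400,300)),cv2.resize(s[130:280,220:420],(400,300))]);cv2.imwrite("pics/g2.png",a)
E
```

```text
[ 0.14550328 -0.06569214  0.05908989] [(0.76, [0.6237, -0.1189, 0.0247]), (0.57, [0.3758, -0.4415, 0.0252])]
```

View pics/g2.png

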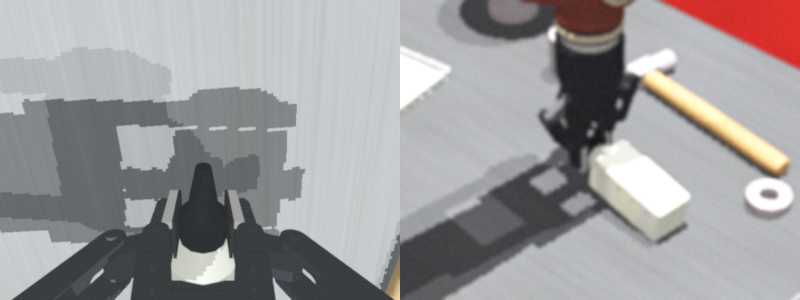

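Request:
play_rows(increments=[{"offset": [-2,0,-7],"twist": 0,"grip": 0.31},{"offset": [-5,0,-14],"twist": 0,"grip": 0.31},{"offset": [-9,0,-20],"twist": 0,"grip": 0.31},{"offset": [-15,0,-30],"twist": 0,"grip": 0.31},{"offset": [-23,0,-40],"twist": 0,"grip": 0.31}])

```text
time: 3.08
tool_pos: [0.6288, -0.0093, 0.2376]
tool_rot: [-0.0, 0.734, 0.679, 0.0]
contact_force: [0.1, -1.3, -2.3]
gripper_width: 0.315
```

```bash
python3 - <<'E'
from h import *
w=manip.grab_frame("wrist");s=manip.grab_frame("side");c=manip.grab_frame("scene")
print(manip.state()["ft_torque"],pos(manip.tip_of,"bottle","side"),pos(manip.tip_of,"bottle","scene"))
a=np.hstack([cv2.resize(c[200:350,270:470],(400,300)),cv2.resize(s[130:280,220:420],(400,300))]);cv2.imwrite("pics/g3.png",a)
E
```

```text
[ 0.16472127 -0.0336835   0.00112013] [(0.79, [0.3766, -0.4424, 0.0255]), (0.74, [0.6247, -0.1372, 0.0364])] [(0.89, [0.3709, -0.4457, 0.024]), (0.77, [0.6234, -0.1312, 0.0309])]
```

View pics/g3.png

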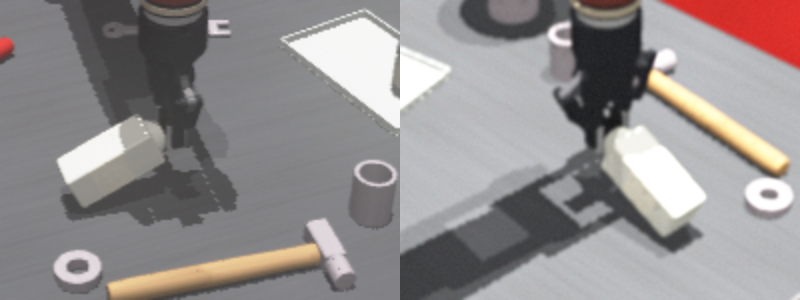

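The bottle is pivoting: the base centre is at about z=0.033, so the tilt is roughly 22°, with the lower edge about 10 mm off the bench. I'll lower it back towards the bench, ease the grip slightly, and carry on along the arc.

Request:
play_rows(increments=[{"offset": [0,0,5],"twist": 0,"grip": 0.312},{"offset": [0,0,8],"twist": 0,"grip": 0.314},{"offset": [0,0,8],"twist": 0,"grip": 0.316},{"offset": [0,0,8],"twist": 0,"grip": 0.318},{"offset": [0,0,8],"twist": 0,"grip": 0.318}])

```text
time: 3.75
tool_pos: [0.6288, -0.0088, 0.2283]
tool_rot: [-0.0, 0.734, 0.679, -0.0]
contact_force: [0.1, -0.2, -1.8]
gripper_width: 0.318
```

Request:
play_rows(increments=[{"offset": [-5,0,-6],"twist": 0,"grip": 0.318},{"offset": [-10,0,-12],"twist": 0,"grip": 0.318},{"offset": [-15,0,-17],"twist": 0,"grip": 0.318},{"offset": [-20,0,-22],"twist": 0,"grip": 0.318},{"offset": [-20,0,-22],"twist": 0,"grip": 0.318}])

```text
time: 4.17
tool_pos: [0.6279, -0.0302, 0.2529]
tool_rot: [0.002, 0.735, 0.679, 0.001]
contact_force: [1.2, 0.3, -2.6]
gripper_width: 0.322
```

```bash
python3 - <<'E'
from h import *
s=manip.grab_frame("side");c=manip.grab_frame("scene")
print(manip.state()["ft_torque"],pos(manip.tip_of,"bottle","side"),pos(manip.tip_of,"bottle","scene"))
E
```

```text
[ 0.18246154 -0.00939584  0.02692578] [(0.91, [0.623, -0.1501, 0.0368]), (0.82, [0.3763, -0.4413, 0.023])] [(0.75, [0.6216, -0.1487, 0.0405]), (0.74, [0.3748, -0.4431, 0.0243])]
```

Request:
play_rows(increments=[{"offset": [0,0,6],"twist": 0,"grip": 0.32},{"offset": [0,0,10],"twist": 0,"grip": 0.322},{"offset": [0,0,10],"twist": 0,"grip": 0.324},{"offset": [0,0,10],"twist": 0,"grip": 0.326},{"offset": [0,0,10],"twist": 0,"grip": 0.326}])

```text
time: 4.78
tool_pos: [0.6273, -0.0289, 0.2405]
tool_rot: [-0.0, 0.734, 0.679, -0.0]
contact_force: [-1.1, -0.7, -1.7]
gripper_width: 0.327
```

Request:
play_rows(increments=[{"offset": [-6,0,-10],"twist": 0,"grip": 0.326},{"offset": [-12,0,-18],"twist": 0,"grip": 0.326},{"offset": [-18,0,-25],"twist": 0,"grip": 0.326},{"offset": [-24,0,-30],"twist": 0,"grip": 0.326},{"offset": [-24,0,-30],"twist": 0,"grip": 0.326}])

```text
time: 5.2
tool_pos: [0.6261, -0.0543, 0.2733]
tool_rot: [0.002, 0.735, 0.678, 0.001]
contact_force: [-0.5, 0.4, 0.5]
gripper_width: 0.325
```

```bash
python3 - <<'E'
from h import *
s=manip.grab_frame("side");c=manip.grab_frame("scene")
print(manip.state()["ft_torque"],pos(manip.tip_of,"bottle","side"),pos(manip.tip_of,"bottle","scene"))
a=np.hstack([cv2.resize(c[200:350,270:470],(400,300)),cv2.resize(s[130:280,220:420],(400,300))]);cv2.imwrite("pics/g4.png",a)
E
```

```text
[ 0.27964647 -0.08381494 -0.02364607] [(0.69, [0.3771, -0.4419, 0.0227]), (0.65, [0.6262, -0.1412, 0.0138])] [(0.93, [0.6225, -0.1398, 0.0124]), (0.71, [0.3767, -0.4433, 0.0201])]
```

View pics/g4.png

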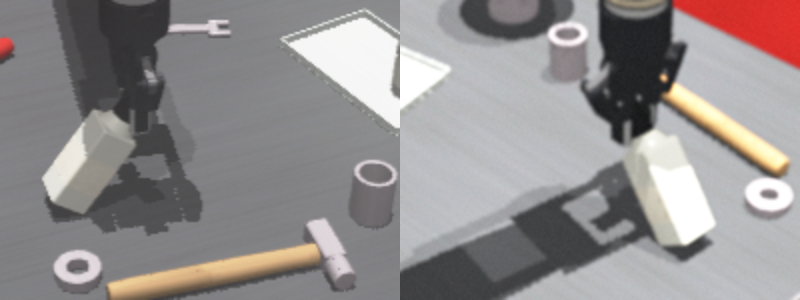

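It now stands at about 50° with its lower edge on the bench (base at y=-0.140, grasp at y=-0.054, z=0.118). I'll carry on along the arc about that edge.

Request:
play_rows(increments=[{"offset": [-10,0,-6],"twist": 0,"grip": 0.326},{"offset": [-20,0,-10],"twist": 0,"grip": 0.326},{"offset": [-31,0,-14],"twist": 0,"grip": 0.326},{"offset": [-43,0,-17],"twist": 0,"grip": 0.326},{"offset": [-43,0,-17],"twist": 0,"grip": 0.326}])

```text
time: 5.82
tool_pos: [0.6219, -0.0982, 0.2882]
tool_rot: [0.001, 0.735, 0.678, -0.0]
contact_force: [0.1, -0.5, -0.5]
gripper_width: 0.325
```

```bash
python3 - <<'E'
from h import *
s=manip.grab_frame("side");c=manip.grab_frame("scene")
print(manip.state()["ft_torque"],pos(manip.tip_of,"bottle","side"),pos(manip.tip_of,"bottle","scene"))
E
```

```text
[0.03645628 0.00936433 0.00215081] [(0.93, [0.3772, -0.4399, 0.0224]), (0.9, [0.6221, -0.1437, 0.0003])] [(0.76, [0.3724, -0.4412, 0.0245]), (0.6, [0.6222, -0.1455, 0.0024])]
```

Request:
play_rows(increments=[{"offset": [-12,0,-2],"twist": 0,"grip": 0.326},{"offset": [-24,0,-3],"twist": 0,"grip": 0.326},{"offset": [-35,0,-2],"twist": 0,"grip": 0.326},{"offset": [-45,0,0],"twist": 0,"grip": 0.326},{"offset": [-45,0,0],"twist": 0,"grip": 0.326}])

```text
time: 6.43
tool_pos: [0.6192, -0.1431, 0.2898]
tool_rot: [0.002, 0.735, 0.678, 0.001]
contact_force: [-1.0, 1.2, 5.6]
gripper_width: 0.329
```

```bash
python3 - <<'E'
from h import *
s=manip.grab_frame("side");c=manip.grab_frame("scene")
print(manip.state()["ft_torque"],pos(manip.tip_of,"bottle","side"),pos(manip.tip_of,"bottle","scene"))
a=np.hstack([cv2.resize(c[200:350,270:470],(400,300)),cv2.resize(s[130:280,220:420],(400,300))]);cv2.imwrite("pics/g5.png",a)
E
```

```text
[ 0.23376766  0.13062315 -0.01653718] [(0.88, [0.3772, -0.4413, 0.0251]), (0.57, [0.6232, -0.1464, 0.0042])] [(0.93, [0.6223, -0.1447, 0.0001]), (0.61, [0.373, -0.4425, 0.0253])]
```

View pics/g5.png

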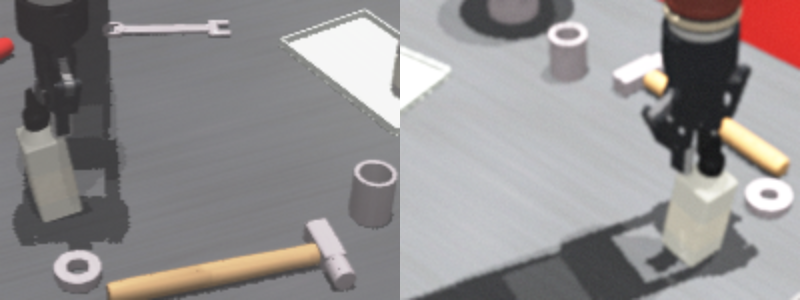

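```bash
python3 - <<'E'
from h import *
print("nozzle",ray("scene",285,246,.168),"cap",ray("scene",288,257.5,.132),ray("side",375.5,212,.132))
w=manip.grab_frame("wrist");cv2.imwrite("pics/w2.png",cv2.resize(w[200:,:],(640,280)))
E
```

```text
nozzle [ 0.6174 -0.1683  0.168 ] cap [ 0.6123 -0.1617  0.132 ] [ 0.6202 -0.1688  0.132 ]
```

View pics/w2.png

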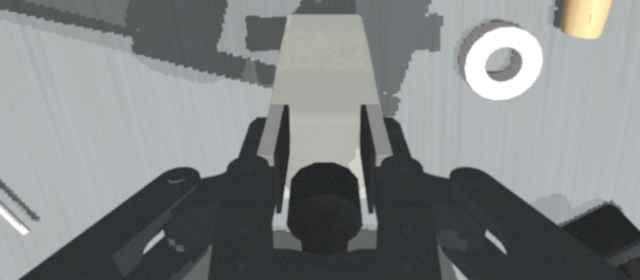

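The wrist view shows the cap between the fingers but shifted about 20 mm towards -y, so the bottle leans a harmless 8° or so. I'll open a little so it settles on its base, then centre the gripper and regrasp.

Request:
play_rows(increments=[{"offset": [0,0,-2],"twist": 0,"grip": 0.36},{"offset": [0,0,-4],"twist": 0,"grip": 0.45},{"offset": [0,0,-4],"twist": 0,"grip": 0.5},{"offset": [0,0,-4],"twist": 0,"grip": 0.5},{"offset": [0,0,-4],"twist": 0,"grip": 0.5}])

```text
time: 7.1
tool_pos: [0.6184, -0.1407, 0.2913]
tool_rot: [-0.0, 0.734, 0.679, -0.0]
contact_force: [-0.0, -0.1, 0.3]
gripper_width: 0.498
```

```bash
python3 - <<'E'
from h import *
s=manip.grab_frame("side");c=manip.grab_frame("scene")
print(manip.state()["contact_force"],pos(manip.tip_of,"bottle","side"),pos(manip.tip_of,"bottle","scene"),pos(manip.boxes_of,"bottle","side"),pos(manip.boxes_of,"bottle","scene"))
a=np.hstack([cv2.resize(c[200:350,240:440],(400,300)),cv2.resize(s[130:280,270:470],(400,300))]);cv2.imwrite("pics/g6.png",a)
E
```

```text
[0.80185299 0.23782992 0.16380505] [(0.8, [0.62, -0.1456, -0.0022]), (0.74, [0.3774, -0.4409, 0.0266])] [(0.58, [0.6227, -0.1456, 0.0013]), (0.56, [0.3758, -0.4441, 0.025])] [(0.76, [0.3154, -0.4096, 0.0478]), (0.71, [0.6048, -0.1607, 0.0789])] [(0.78, [0.3513, -0.4076, 0.0397]), (0.62, [0.6429, -0.1505, 0.068])]
```

View pics/g6.png

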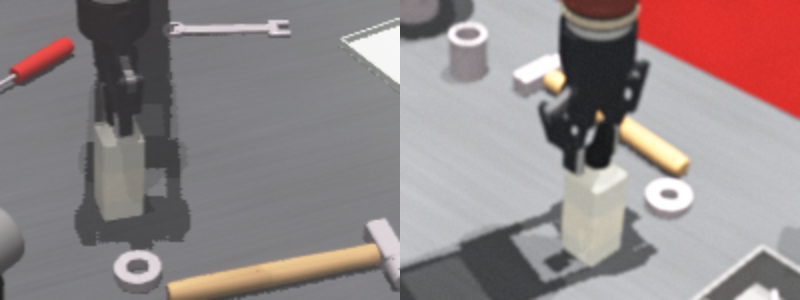

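The bottle stands upright on the bench at about (0.621, -0.145). Next: centre on the cap, grip firmly, and lift.

Request:
play_rows(increments=[{"offset": [-4,3,0],"twist": 0,"grip": 0.5},{"offset": [-4,3,0],"twist": 0,"grip": 0.4},{"offset": [-4,3,0],"twist": 0,"grip": 0.3},{"offset": [-4,3,0],"twist": 0,"grip": 0.2},{"offset": [-4,3,0],"twist": 0,"grip": 0.2}])

```text
time: 7.82
tool_pos: [0.6214, -0.1449, 0.2921]
tool_rot: [0.0, 0.734, 0.679, 0.0]
contact_force: [-1.3, -0.6, 2.6]
gripper_width: 0.316
```

Request:
play_rows(increments=[{"offset": [-4,3,0],"twist": 0,"grip": 0.2},{"offset": [-4,3,-5],"twist": 0,"grip": 0.2},{"offset": [-4,3,-15],"twist": 0,"grip": 0.2},{"offset": [-4,3,-30],"twist": 0,"grip": 0.2},{"offset": [-4,3,-30],"twist": 0,"grip": 0.2}])

```text
time: 8.23
tool_pos: [0.6248, -0.1491, 0.3255]
tool_rot: [0.002, 0.734, 0.679, 0.001]
contact_force: [0.9, -1.5, -1.7]
gripper_width: 0.304
```

```bash
python3 - <<'E'
from h import *
s=manip.grab_frame("side");c=manip.grab_frame("scene")
print(manip.state()["contact_force"],pos(manip.tip_of,"bottle","side"),pos(manip.tip_of,"bottle","scene"))
E
```

```text
[-0.95146741  0.92847823 -2.694632  ] [(0.82, [0.3747, -0.4409, 0.023])] [(0.89, [0.6274, -0.1436, 0.0295]), (0.61, [0.3735, -0.4437, 0.023])]
```

The bottle is held and clear of the bench, with its base at z≈0.03. Now I carry it to the free half of the tray: TCP target about (0.468, 0.331), which is 466 mm along tool x and -194 mm along tool y.

Request:
play_rows(increments=[{"offset": [6,-2,-10],"twist": 0,"grip": 0.2},{"offset": [20,-8,-22],"twist": 0,"grip": 0.2},{"offset": [40,-17,-30],"twist": 0,"grip": 0.2},{"offset": [65,-27,-30],"twist": 0,"grip": 0.2},{"offset": [92,-38,-30],"twist": 0,"grip": 0.2}])

```text
time: 8.85
tool_pos: [0.593, -0.0535, 0.353]
tool_rot: [0.001, 0.735, 0.679, 0.001]
contact_force: [0.4, 0.2, -2.5]
gripper_width: 0.309
```

Request:
play_rows(increments=[{"offset": [28,-12,0],"twist": 0,"grip": 0.2},{"offset": [56,-23,0],"twist": 0,"grip": 0.2},{"offset": [84,-35,0],"twist": 0,"grip": 0.2},{"offset": [112,-47,0],"twist": 0,"grip": 0.2},{"offset": [140,-58,0],"twist": 0,"grip": 0.2}])

```text
time: 9.27
tool_pos: [0.5452, 0.0915, 0.3518]
tool_rot: [-0.0, 0.734, 0.679, -0.0]
contact_force: [1.2, 0.1, -2.1]
gripper_width: 0.304
```

Request:
play_rows(increments=[{"offset": [28,-12,0],"twist": 0,"grip": 0.2},{"offset": [56,-23,0],"twist": 0,"grip": 0.2},{"offset": [84,-35,0],"twist": 0,"grip": 0.2},{"offset": [112,-47,0],"twist": 0,"grip": 0.2},{"offset": [136,-57,0],"twist": 0,"grip": 0.2}])

```text
time: 9.68
tool_pos: [0.4987, 0.2318, 0.3519]
tool_rot: [-0.0, 0.734, 0.679, -0.0]
contact_force: [0.5, 0.3, -2.6]
gripper_width: 0.308
```

Request:
play_rows(increments=[{"offset": [25,-10,0],"twist": 0,"grip": 0.2},{"offset": [47,-20,0],"twist": 0,"grip": 0.2},{"offset": [65,-27,0],"twist": 0,"grip": 0.2},{"offset": [79,-33,0],"twist": 0,"grip": 0.2},{"offset": [88,-37,0],"twist": 0,"grip": 0.2}])

```text
time: 10.1
tool_pos: [0.469, 0.3221, 0.3519]
tool_rot: [-0.0, 0.734, 0.68, -0.0]
contact_force: [0.6, 0.1, -2.3]
gripper_width: 0.308
```

Request:
play_rows(increments=[{"offset": [6,-2,0],"twist": 0,"grip": 0.2},{"offset": [10,-4,0],"twist": 0,"grip": 0.2},{"offset": [10,-4,0],"twist": 0,"grip": 0.2},{"offset": [10,-4,0],"twist": 0,"grip": 0.2}])

```text
time: 10.43
tool_pos: [0.467, 0.3304, 0.3517]
tool_rot: [0.0, 0.734, 0.679, -0.0]
contact_force: [-0.3, 0.0, -2.2]
gripper_width: 0.307
```

```bash
python3 - <<'E'
from h import *
s=manip.grab_frame("side");c=manip.grab_frame("scene")
for k in("side","scene"): print(pos(manip.tip_of,"bottle",k),pos(manip.tip_of,"tin",k),pos(manip.tip_of,"tray",k))
print(manip.state()["contact_force"])
E
```

```text
[(0.79, [0.3777, -0.4409, 0.0253]), (0.78, [0.4714, 0.3321, 0.0571])] [(0.7, [0.5816, 0.3574, 0.0044])] [(0.93, [0.5252, 0.3399, 0.0036])]
[(0.89, [0.3751, -0.4419, 0.0215]), (0.57, [0.4692, 0.333, 0.0561])] [(0.82, [0.5826, 0.3616, 0.0023])] [(0.73, [0.5221, 0.3386, 0.0])]
[-1.00347234 -0.03727293 -2.33460598]
```

The bottle is over the tray's free half at (0.470, 0.3325), base z≈0.057, and upright. I'll lower it and watch the force.

Request:
play_rows(increments=[{"offset": [0,0,12],"twist": 0,"grip": 0.2},{"offset": [0,0,26],"twist": 0,"grip": 0.2},{"offset": [0,0,38],"twist": 0,"grip": 0.2},{"offset": [0,0,46],"twist": 0,"grip": 0.2},{"offset": [0,0,46],"twist": 0,"grip": 0.2}])

```text
time: 11.25
tool_pos: [0.4657, 0.3302, 0.3015]
tool_rot: [-0.001, 0.734, 0.679, -0.003]
contact_force: [-0.2, -0.8, -3.4]
gripper_width: 0.306
```

Request:
play_rows(increments=[{"offset": [0,0,2],"twist": 0,"grip": 0.2},{"offset": [0,0,4],"twist": 0,"grip": 0.2},{"offset": [0,0,6],"twist": 0,"grip": 0.2},{"offset": [0,0,6],"twist": 0,"grip": 0.2}])

```text
time: 11.58
tool_pos: [0.4669, 0.3308, 0.2999]
tool_rot: [0.0, 0.734, 0.679, 0.0]
contact_force: [-0.7, 0.5, -2.0]
gripper_width: 0.308
```

Request:
play_rows(increments=[{"offset": [0,0,1],"twist": 0,"grip": 0.2},{"offset": [0,0,2],"twist": 0,"grip": 0.2},{"offset": [0,0,3],"twist": 0,"grip": 0.2},{"offset": [0,0,3],"twist": 0,"grip": 0.2}])

```text
time: 11.92
tool_pos: [0.4669, 0.3308, 0.2968]
tool_rot: [0.0, 0.734, 0.679, 0.0]
contact_force: [-0.5, -0.2, -1.9]
gripper_width: 0.302
```

```bash
python3 - <<'E'
from h import *
s=manip.grab_frame("side");c=manip.grab_frame("scene")
for k in("side","scene"): print(pos(manip.tip_of,"bottle",k))
print(manip.state()["contact_force"])
E
```

```text
[(0.96, [0.4732, 0.3341, 0.0051]), (0.81, [0.3752, -0.4403, 0.0267])]
[(0.71, [0.471, 0.3362, 0.0018]), (0.68, [0.3749, -0.4429, 0.0205])]
[ 1.81579523 -0.16054888 -2.58675097]
```

Request:
play_rows(increments=[{"offset": [0,0,1],"twist": 0,"grip": 0.2},{"offset": [0,0,2],"twist": 0,"grip": 0.2},{"offset": [0,0,2],"twist": 0,"grip": 0.2}])

```text
time: 12.37
tool_pos: [0.4673, 0.3312, 0.2965]
tool_rot: [-0.0, 0.734, 0.679, 0.001]
contact_force: [-1.9, -0.0, 5.3]
gripper_width: 0.309
```

The base is on the tray floor: 5 N up, and the TCP has stopped. Releasing gently.

Request:
play_rows(increments=[{"offset": [0,0,0],"twist": 0,"grip": 0.3},{"offset": [0,0,0],"twist": 0,"grip": 0.33},{"offset": [0,0,0],"twist": 0,"grip": 0.38},{"offset": [0,0,0],"twist": 0,"grip": 0.5},{"offset": [0,0,0],"twist": 0,"grip": 0.6}])

```text
time: 12.78
tool_pos: [0.4668, 0.3306, 0.2945]
tool_rot: [0.0, 0.734, 0.679, -0.0]
contact_force: [0.2, -0.3, -1.2]
gripper_width: 0.595
```

Request:
play_rows(increments=[{"offset": [0,0,0],"twist": 0,"grip": 0.7},{"offset": [0,0,-15],"twist": 0,"grip": 0.8},{"offset": [0,0,-40],"twist": 0,"grip": 0.8},{"offset": [0,0,-75],"twist": 0,"grip": 0.8},{"offset": [0,0,-110],"twist": 0,"grip": 0.8}])

```text
time: 13.2
tool_pos: [0.4665, 0.3304, 0.4042]
tool_rot: [-0.0, 0.734, 0.679, -0.002]
contact_force: [0.3, 0.9, -0.0]
gripper_width: 0.801
```

```bash
python3 - <<'E'
from h import *
s=manip.grab_frame("side");c=manip.grab_frame("scene")
for k in("side","scene"): print(pos(manip.tip_of,"bottle",k),pos(manip.boxes_of,"bottle",k),pos(manip.tip_of,"tin",k))
print(manip.state()["contact_force"],manip.state()["tool_pos"])
a=np.hstack([cv2.resize(c[140:290,360:560],(400,300)),cv2.resize(s[80:230,90:290],(400,300))]);cv2.imwrite("pics/f.png",a)
E
```

```text
[(0.96, [0.4702, 0.3364, 0.0017]), (0.58, [0.3757, -0.4393, 0.0251])] [(0.88, [0.3158, -0.4055, 0.0467]), (0.77, [0.4618, 0.3151, 0.0848])] [(0.66, [0.583, 0.3552, 0.0044])]
[(0.97, [0.3726, -0.4444, 0.0248]), (0.65, [0.4706, 0.3357, 0.0027])] [(0.89, [0.3494, -0.4057, 0.0392])] [(0.77, [0.5825, 0.3579, 0.0023])]
[-0.03949149  0.41262895  0.81690858] [0.46649765 0.33053796 0.40243999]
```

View pics/f.png

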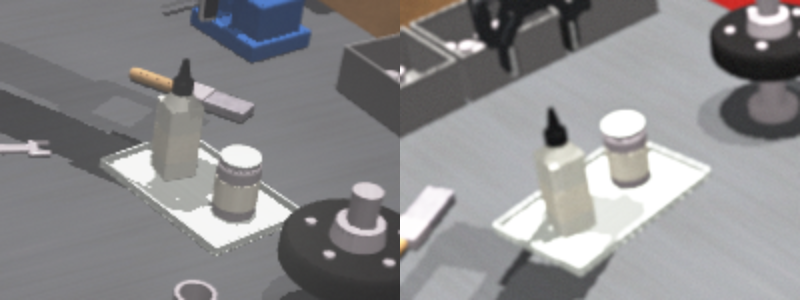

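The last view shows the bottle upright in the tray's free half, the tin still standing, and the gripper well clear. Handing in.

Request:
play_rows(increments=[{"offset": [0,0,0],"twist": 0,"grip": 0.8},{"offset": [0,0,0],"twist": 0,"grip": 0.8},{"offset": [0,0,0],"twist": 0,"grip": 0.8}])

```text
time: 13.85
tool_pos: [0.4668, 0.3307, 0.4039]
tool_rot: [-0.0, 0.734, 0.679, -0.001]
contact_force: [-0.4, 0.3, 0.3]
gripper_width: 0.798
```

```bash
python3 -c "
from h import *
print(manip.job_done())"
```

```text
the job is handed in; nothing more can be done
None
```

The bottle is standing upright on its base in the free half of the drip tray, and I handed the job in at about 14 s; no verdict was reported. I gripped it loosely by the cap and pivoted it upright on the bench about its base edge. Then I regripped it firmly, carried it over the tray and set it down until the base touched the floor (about 5 N) before releasing.

**Last checks, after release:**
- **Bottle:** the base is at about (0.470, 0.336, 0.002). That is roughly 54 mm from the tray's centre along tray x and within about 10 mm in y. It looks upright in both camera views; I did not measure its tilt.
- **Tin:** it stands where it was. Measured positions stay within about 5 mm of the start, which is detector noise.
- **Robot:** the gripper is about 55 mm or more above the nozzle, with no contact force beyond noise.

**What went off plan:**
- **First tilt:** the bottle stuck in the grip at about 22°, so I eased the jaws.
- **Overshoot:** at the top it leaned about 8° the other way. I opened the jaws slightly and it settled on its base before the regrip.
- **Repeated shift:** I repeated a 4–5 mm sideways shift while gripping; it had no visible effect.

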